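# Pop the blue sample-port hatch

### The arm

A 6-joint arm with a two-finger parallel gripper is mounted at the origin on the work surface. World frame = base frame: x ahead of the robot, y to its left, z up, the work surface at z = 0. Lengths are in m, angles in degrees, forces in N, time in s.
With the tool pointing down it reaches from about 0.4 to 0.825 m from the base axis. Payload 7 kg.
Tool frame: the origin (TCP) lies midway between the tips of the shut fingers; the grasp point (between the pads) lies 19 mm behind it (r.grip_point_offset is the z of the grasp point in the tool frame, in m); z points along the fingers, y is the line along which they close (so a half turn about z gives the same grasp; the last joint's range is limited). The gripper opens to 88 mm and grips with 3 to 60 N. Pads are 19 mm wide; open, the fingers measure 130 mm over their backs; the gripper's body (78 mm by 193 mm) begins 47 mm behind the grasp point.
Start: joints at [88.012, 20.546, 0.682, 0, -70.136, -16.507], TCP at [0.214, 0.64, 0.206] pointing down, gripper open.
Joint ranges: [-176.03, 176.03], [-82.01, 121.73], [-58.28, 71.71], [-173.87, 95.51], [-174.79, -0.11], [-173.66, 173.66]. Speed limits (degrees/s): [136.94, 136.94, 172.46, 180, 180, 180].

### API

Orientations are given as [roll, pitch, yaw] about the fixed x, y, z axes, in that order (R = Rz(yaw) Ry(pitch) Rx(roll)).
In Python, from plant import r, viewer, recognise, outline_of, pinpoint gives the robot as it stands.
- The arm moves only by the tool move_arm, never from a script. Its argument "targets" is a list of rows, each a list of 2 entries, a list of its own where there are three numbers: the shift along the tool's x, y, z in cm, then the turn, a rotation vector about the tool's x, y, z in rad. A call has 1 to 5 rows; each row is the pose to reach, as a shift and turn from the pose commanded when the call began, along the tool's axes at that moment; what a row does not reach only later rows make up. A row lasts 1/8 s, in which the tool goes at most 62.5 mm and 10.7 degrees, less where a joint would pass 70% of its speed; a pose out of reach is approached as far as the arm can. A call with a gripper value outside its range is refused whole. "jaw" is the finger opening in cm, from 0 to 8.76, set as the call begins (left out, the last holds). The fingers move at their own pace and stop on an object; "squeeze" is the grip in N (left out, the last holds). Time passes only in rows, so rows that repeat a pose let the fingers close. It gives the time, the measured TCP pose, the force, the opening and the grip force at its end, in the units of the state.
- r.get_state(): the state, without advancing time (a new reading comes with each control period).
- viewer.capture(name): name is "side" or "top"; returns a dict with "image" (400x640x3 uint8, blue, green, red), "intrinsics" (3x3 intrinsics, pixels), "D" ([k1, k2, p1, p2, k3] as OpenCV has them; the pictures are not rectified), "camera_from_world" (4x4, takes a point from world to camera coordinates). Camera axes: x right, y up, looking along -z (the intrinsics and any distortion apply to the point x, -y, -z); pixel columns grow to the right and rows downward; lengths in m; the calibration is good to about 2 mm. A picture is of the moment at which its call begins. There is no depth.
- r.close_job(): hands the job in; it is judged then, once.
Trained networks look in the newest picture that a camera, given by its name, has taken for a name from the list of things; names that differ only in an ending like _2 or _b are one class to them, and where a whole thing is asked for, a point or a joint stands for the part that bears it (a point fixed in the world has none). Each returns a list of dicts, best first, with "score" (0 to 1); they miss things now and then, are a little off and sometimes report something else, mostly with a low value. They report only what shows in the picture. A call takes as long as a camera call.
- recognise(label, camera): "box" ([left, top, right, bottom] in pixels, round what is visible of it).
- outline_of(label, camera): "mask" (400x640 bool, what is visible of it) and "box" ([left, top, right, bottom] in pixels, round what is visible of it).
- pinpoint(label, camera): "location" ([row, column] in pixels: a listed point, or the origin of a listed thing).
The state is a dict: "time_s": time; "joints": joint angles; "qd": joint speeds; "joint_torque": joint torques, N m; "tcp_pos": TCP position; "eef_rot": TCP orientation; "contact_force": force on the tool from outside, world axes, zero at the start; "moment": the same for the moment, N m; "gripper_width": finger opening in m; "gripper_force": force on a finger pad.
Only numpy, scipy, OpenCV 4.12 (cv2) and the standard library are available. Lean on these libraries where they do the work, as an engineer would, in place of code of your own. Each camera call takes 0.05 s, during which the arm holds its last target. There are 200 camera calls.

### The job

Open the sample port of the module whose hatch carries the blue pad: with the fingertips press the blue pad once, gently, down until it stops, then draw the hand away so that the hatch pops up. Keep clear and watch for at least two seconds that it stays open by itself; do not push it shut again. Leave the yellow-pad hatch shut, do not disturb the loose things standing about, and pick nothing up.

Things in the scene. Friction and masses are not known exactly. Their poses are not given: they have to be found in the camera images.
- port_a: Module with the BLUE pad: white case, dark blue foot, fixed to the bench, 200 (x) x 130 (y) x 100 mm high. Origin: centre of its underside; own -x is its front (display, keys), z up. A grey hatch 108 x 84 mm in its top, upper face 2.5 mm above the deck, hinged along y 22 mm behind the centre (+x), free edge to the front. The modules may swap places and be turned up to 17 degrees.
- port_a_hatch_pad (a point): Centre of the top of the blue press pad: a disc 28 mm across, 4 mm high, on the hatch 72 mm ahead of the hinge line, on the module's centre line, 106.5 mm above the bench when shut. Moves with the hatch.
- port_a_hatch (a joint): Hatch angle, rad. About 0 = shut, latched; negative = pressed in. The latch frees past about -0.08 (pad 6 mm down, 4 to 6 N); stop at -0.125 (pad 9 mm down). Held down it stays down; let up, a damped spring swings its free edge up and back in about 1 s to +0.8 (stop), where it stays, black latch plates below it. Let up too early it stays shut. Pushed back down to the stop it latches shut.
- port_b: The other module, identical in size and build but with a YELLOW pad. Leave it alone. Origin at the centre of its underside, own -x its front.
- port_b_hatch (a joint): Angle of the yellow-pad hatch, rad; 0 = shut, works like the other. To be left shut.
- jar: Loose amber jar with white cap, 34 mm across, 55 mm high, standing on the bench between the modules' fronts; origin at the centre of its underside.
- vial: Loose small clear vial with red cap, 20 mm across, 34 mm high, standing on the rear deck of port_a behind the hatch (deck 100 mm above the bench); origin at the centre of its underside.
- wrench: Loose steel wrench, 140 mm long, lying on the bench to the robot's right; origin near its middle.
- solvent: Loose solvent bottle with blue cap, 72 mm across, 150 mm high, standing to the left of the modules; origin at the centre of its underside.

How it is judged:
By the outcome, as a careful person would: the job done as asked, in the order asked, and still so for the second after the job is handed in, with the robot touching nothing.
It also fails if it takes over 38 s, if anything falls off the work surface, if the arm or the gripper's body presses on something with over 40 N, if the wrist force passes 120 N, or if a joint passes its speed limit or range.

## Working session

There is one attempt and no reset: what is moved stays moved. The work goes in short steps, Python scripts to look and compute and a tool call to move; the robot and the scene stay as the last step left them, time stands still between calls to the robot, and variables do not carry over. Pictures are saved under pics/ and viewed, at most 10 in all, crops included, and the job is handed in when it is done.

Besides the shell and the picture viewer there is one more tool, called as name(argument=value, ...), one argument or row to a line, values as JSON. move_arm: Moves the arm, as the interface text tells. Its arguments: {"type":"object","properties":{"targets":{"type":"array","items":{"type":"array"}},"jaw":{"type":"number"},"squeeze":{"type":"number"}},"required":["targets"]}

```bash
mkdir -p pics; cat > h.py <<'E'
import numpy as np, cv2
from plant import r, viewer, recognise, outline_of, pinpoint
def ray(c,loc):
    K=np.array(c["intrinsics"]);D=np.array(c["D"],float)
    p=cv2.undistortPoints(np.array([[[loc[1],loc[0]]]],float),K,D)[0,0]
    T=np.array(c["camera_from_world"]);R=T[:3,:3];o=-R.T@T[:3,3]
    return o,R.T@np.array([p[0],-p[1],-1])
def onz(c,loc,z):
    o,d=ray(c,loc);return o+d*(z-o[2])/d[2]
E
python3 - <<'E'
from h import *
s=r.get_state();print({k:np.round(s[k],3) for k in("time_s","tcp_pos","eef_rot","contact_force","gripper_width")})
Z={"port_a_hatch_pad":.1065,"port_a":0,"port_b":0,"jar":0,"vial":.1,"solvent":0,"wrench":0}
ims=[]
for n in("top","side"):
    c=viewer.capture(n);im=c["image"].copy()
    for l,z in Z.items():
        for q in pinpoint(l,n)[:2]:
            a=q["location"];print(n,l,round(q["score"],2),np.round(a,1),np.round(onz(c,a,z),4))
            cv2.drawMarker(im,(int(a[1]),int(a[0])),(0,0,255),0,8);cv2.putText(im,l[:8],(int(a[1]),int(a[0])),0,.35,(0,0,255))
    cv2.imwrite(f"pics/{n}0.png",im)
E
```

```text
{'time_s': np.float64(0.0), 'tcp_pos': array([0.214, 0.64 , 0.205]), 'eef_rot': array([ 1.79905e+02, -9.00000e-03, -1.85020e+01]), 'contact_force': array([ 0.504, -0.04 ,  0.119]), 'gripper_width': np.float64(0.088)}
top port_a_hatch_pad 0.88 [191.6 379.4] [ 0.5155 -0.1471  0.1065]
top port_a 0.82 [182.3 375.7] [ 0.5662 -0.1515  0.    ]
top port_a 0.55 [179.1 271.3] [0.576  0.1762 0.    ]
top port_b 0.82 [182.3 375.7] [ 0.5662 -0.1515  0.    ]
top port_b 0.55 [179.1 271.3] [0.576  0.1762 0.    ]
top jar 0.69 [223.6 330.5] [ 0.4357 -0.0084  0.    ]
top vial 0.54 [151.1 365.3] [ 0.6394 -0.1093  0.1   ]
top solvent 0.79 [175.  206.9] [0.5892 0.3799 0.    ]
top solvent 0.27 [239.9 423. ] [ 0.3843 -0.2946  0.    ]
side port_a 0.74 [268.2 366.8] [ 0.556  -0.1479  0.    ]
side port_a 0.62 [180.2 323.9] [0.573  0.1618 0.    ]
side port_b 0.74 [268.2 366.8] [ 0.556  -0.1479  0.    ]
side port_b 0.62 [180.2 323.9] [0.573  0.1618 0.    ]
side jar 0.54 [241.  302.8] [ 0.4388 -0.012   0.    ]
side vial 0.41 [222.7 391.5] [ 0.6324 -0.1072  0.1   ]
side solvent 0.81 [136.7 306.5] [0.5943 0.3472 0.    ]
side wrench 0.61 [341.4 326.7] [ 0.3873 -0.2857  0.    ]
```

View pics/top0.png

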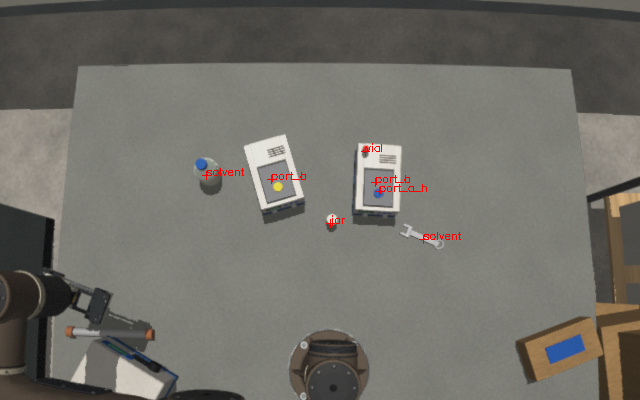

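View pics/side0.png

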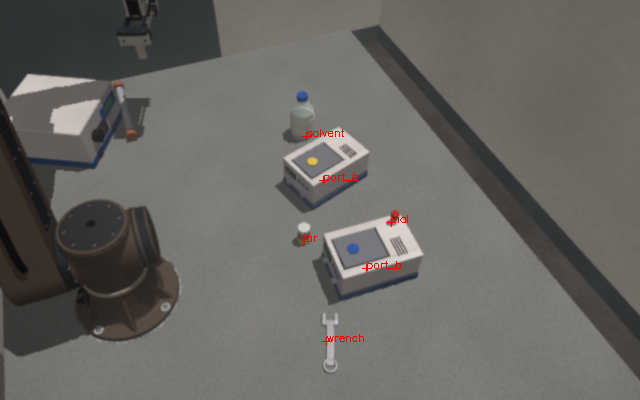

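Top view: blue pad at about (378,194), yellow pad at (278,186), vial on the rear of port_a, jar between the fronts. The side view agrees, with the blue pad at about (353,249). The network's "port_a" on the left at (271,179) is really the yellow module. Next I refine the pad by colour and triangulate.

```bash
cat >> h.py <<'E'
def blue(c,near,rad=14):
    hsv=cv2.cvtColor(c["image"],cv2.COLOR_BGR2HSV)
    m=cv2.inRange(hsv,(100,120,60),(125,255,255))
    k=np.zeros_like(m);cv2.circle(k,near,rad,255,-1);m&=k
    n,l,st,ce=cv2.connectedComponentsWithStats(m);i=1+np.argmax(st[1:,4])
    return ce[i][::-1],st[i]
def toolshift(p,s=None):
    from scipy.spatial.transform import Rotation as Q
    s=s or r.get_state()
    return Q.from_euler("xyz",s["eef_rot"],degrees=True).as_matrix().T@(np.array(p)-s["tcp_pos"])*100
E
python3 - <<'E'
from h import *
A=[];b=[]
for n,nr in(("top",(378,194)),("side",(353,249))):
    c=viewer.capture(n);a,st=blue(c,nr);o,d=ray(c,a);d/=np.linalg.norm(d);print(n,a,st,onz(c,a,.1065))
    P=np.eye(3)-np.outer(d,d);A.append(P);b.append(P@o)
p=np.linalg.solve(sum(A),sum(b));print(p)
for q in([.214,.64,.28],[p[0],p[1],.28],[p[0],p[1],.112]):print(toolshift(q))
# yaw of hatch
c=viewer.capture("top");m=outline_of("port_a_hatch","top")
for k in m:
    print(k["score"],k["box"],cv2.minAreaRect(np.argwhere(k["mask"])[:,::-1].astype(np.float32)))
E
```

```text
top [192.87301587 378.        ] [374 189   9   9  63] [ 0.51168269 -0.14290527  0.1065    ]
side [248.         352.80722892] [348 244  11   9  83] [ 0.51135461 -0.14263037  0.1065    ]
[ 0.51144132 -0.14281817  0.10679147]
[-0.01012968  0.01337727 -7.39203597]
[53.03301223 64.81446837 -7.3948835 ]
[53.03338978 64.81489756  9.40511649]
0.69 [364.8, 165.4, 391.3, 206.3] ((378.0, 186.5), (37.0, 28.0), 90.0)
```

move_arm(
  targets=[
    [[0,0,-6],[0,0,0]],
    [[5,6,-7.5],[0,0,0]],
    [[53,64.8,-7.5],[0,0,0]],
    [[53,64.8,-7.5],[0,0,0]],
    [[53,64.8,-7.5],[0,0,0]],
  ],
  jaw=0,
)

```text
time_s: 1.62
tcp_pos: [0.3033, 0.4057, 0.2789]
eef_rot: [-180.0, -0.0, -18.5]
contact_force: [0.5, -0.7, 1.3]
gripper_width: 0.0439
gripper_force: 0.0
```

move_arm(
  targets=[
    [[37,45,0],[0,0,0]],
    [[37,45,0],[0,0,0]],
    [[37,45,0],[0,0,0]],
    [[37,45,0],[0,0,0]],
    [[37,45,0],[0,0,0]],
  ],
)

```text
time_s: 2.25
tcp_pos: [0.4148, 0.1139, 0.2792]
eef_rot: [-179.9, -0.1, -18.5]
contact_force: [0.3, 0.4, -0.2]
gripper_width: 0.0007
gripper_force: 0.0
```

```bash
python3 -c "
from h import *
print(r.get_state()['tcp_pos'],toolshift([.5114,-.1428,.13]))"
```

```text
[0.41479279 0.1138545  0.27924901] [17.27282226 21.30980987 14.91104021]
```

move_arm(
  targets=[
    [[17,21,0],[0,0,-0.2]],
    [[17,21,0],[0,0,-0.2]],
    [[17,21,0],[0,0,-0.2]],
    [[17,21,0],[0,0,-0.2]],
    [[17,21,0],[0,0,-0.2]],
  ],
)

```text
time_s: 2.88
tcp_pos: [0.5095, -0.1402, 0.2784]
eef_rot: [180.0, 0.0, -7.2]
contact_force: [-0.1, 2.2, -0.5]
gripper_width: 0.0002
gripper_force: 0.0
```

```bash
python3 -c "
from h import *
print(toolshift([.5114,-.1428,.115]))"
```

```text
[ 0.22611535  0.2287912  16.34471819]
```

move_arm(
  targets=[
    [[0,0,6],[0,0,0]],
    [[0,0,11],[0,0,0]],
    [[0,0,14],[0,0,0]],
    [[0,0,15],[0,0,0]],
    [[0,0,15],[0,0,0]],
  ],
)

```text
time_s: 3.5
tcp_pos: [0.5094, -0.1374, 0.129]
eef_rot: [180.0, 0.0, -7.0]
contact_force: [0.7, -0.0, 0.6]
gripper_width: 0.0005
gripper_force: 0.0
```

```bash
python3 - <<'E'
from h import *
print(r.get_state()['tcp_pos'],toolshift([.5114,-.1428,.1065]))
a=viewer.capture("side")["image"][180:310,270:440]
b=viewer.capture("top")["image"][130:260,300:470]
cv2.imwrite("pics/pre.png",cv2.resize(np.vstack([a,b]),None,fx=2.3,fy=2.3))
E
```

```text
[ 0.50937996 -0.1374223   0.12895218] [0.26634475 0.50837176 2.24535675]
```

View pics/pre.png

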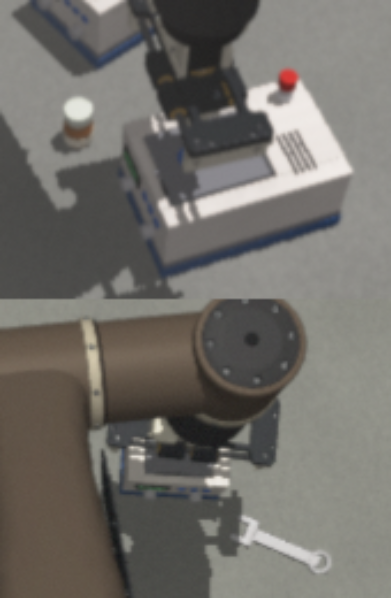

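The hand hangs over the blue pad, clear of the vial and jar. I correct sideways, lower to just above the pad, then press slowly.

move_arm(
  targets=[
    [[0.3,0.5,0.5],[0,0,0]],
    [[0.3,0.5,1.2],[0,0,0]],
    [[0.3,0.5,1.7],[0,0,0]],
    [[0.3,0.5,2.0],[0,0,0]],
    [[0.3,0.5,2.2],[0,0,0]],
  ],
)

```text
time_s: 4.22
tcp_pos: [0.5114, -0.1427, 0.1063]
eef_rot: [180.0, 0.0, -7.0]
contact_force: [0.1, -0.1, 0.5]
gripper_width: 0.0003
gripper_force: 0.0
```

move_arm(
  targets=[
    [[0,0,0.2],[0,0,0]],
    [[0,0,0.4],[0,0,0]],
    [[0,0,0.5],[0,0,0]],
    [[0,0,0.6],[0,0,0]],
    [[0,0,0.6],[0,0,0]],
  ],
)

```text
time_s: 4.85
tcp_pos: [0.5114, -0.1427, 0.1006]
eef_rot: [180.0, 0.0, -7.0]
contact_force: [-1.1, 0.4, -0.1]
gripper_width: 0.0008
gripper_force: 0.0
```

move_arm(
  targets=[
    [[0,0,0.1],[0,0,0]],
    [[0,0,0.2],[0,0,0]],
    [[0,0,0.2],[0,0,0]],
  ],
)

```text
time_s: 5.22
tcp_pos: [0.5114, -0.1427, 0.0985]
eef_rot: [180.0, 0.0, -7.0]
contact_force: [-0.2, -0.6, -0.5]
gripper_width: 0.0008
gripper_force: 0.0
```

```bash
python3 - <<'E'
from h import *
f=[]
for i in range(4):
    c=viewer.capture("side");s=r.get_state();f.append(s["contact_force"])
print(np.round(f,1),s["tcp_pos"])
cv2.imwrite("pics/press.png",cv2.resize(c["image"][190:300,300:440],None,fx=5,fy=5,interpolation=2))
E
```

```text
[[ 0.8  0.2 -0. ]
 [ 0.1 -0.3  0.4]
 [ 0.7  0.4 -0.3]
 [-1.1  1.   0.2]] [ 0.5114947  -0.14270314  0.09866786]
```

View pics/press.png

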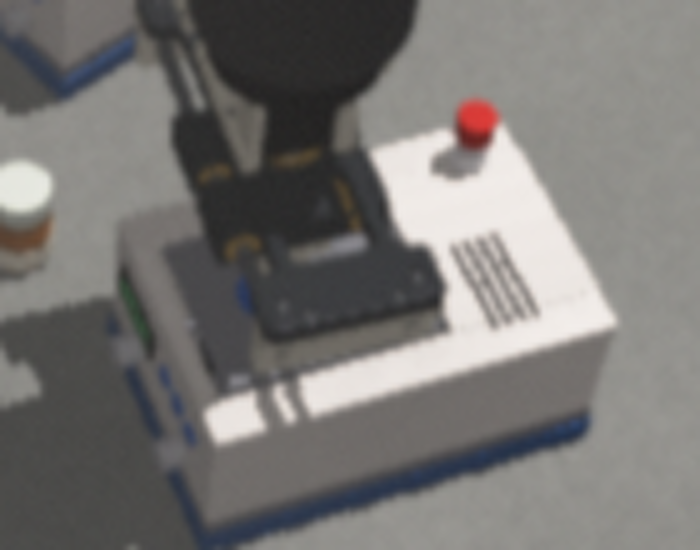

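```bash
python3 - <<'E'
from h import *
s=r.get_state()
from scipy.spatial.transform import Rotation as Q
R=Q.from_euler("xyz",s["eef_rot"],degrees=True).as_matrix();t=np.array(s["tcp_pos"])
def proj(c,P):
    T=np.array(c["camera_from_world"]);q=(T[:3,:3]@np.array(P).T).T+T[:3,3];q=q*[1,-1,-1]
    return cv2.projectPoints(q,np.zeros(3),np.zeros(3),np.array(c["intrinsics"]),np.array(c["D"],float))[0][:,0]
out=[]
for n in("side","top"):
    c=viewer.capture(n);T=np.array(c["camera_from_world"]);print(n,"cam",-T[:3,:3].T@T[:3,3])
    im=cv2.resize(c["image"],None,fx=4,fy=4,interpolation=2)
    P=[t]+[t+R@np.array([x,y,z]) for z in(0,-.066) for x,y in((.0095,.021),(.0095,-.021),(-.0095,-.021),(-.0095,.021))]+[t+R@np.array([x,y,-.066]) for x,y in((.039,.0965),(.039,-.0965),(-.039,-.0965),(-.039,.0965))]
    u=proj(c,P)*4+1.5;u=u.astype(int)
    cv2.drawMarker(im,tuple(map(int,u[0])),(0,0,255),0,12)
    for k,col in((1,(0,255,0)),(5,(255,255,0)),(9,(0,165,255))):cv2.polylines(im,[u[k:k+4]],True,col,1)
    x,y=u[0];out.append(im[y-280:y+280,x-200:x+200])
cv2.imwrite("pics/proj.png",np.hstack(out))
E
```

```text
side cam [ 0.16350228 -0.7099747   1.07401235]
top cam [0.23805469 0.05620922 1.51833914]
```

View pics/proj.png

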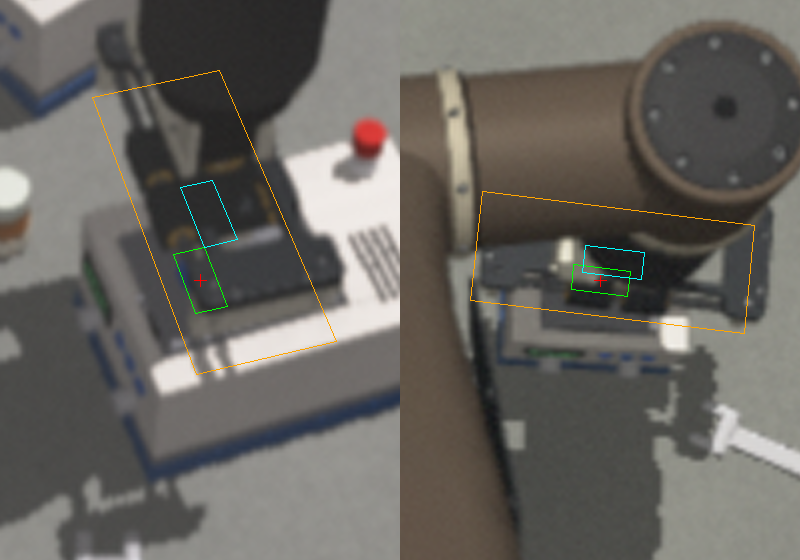

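The projection puts the tip on the pad, with blue showing at its front edge. The force is still about zero, so I press on in small steps to find the stop.

move_arm(
  targets=[
    [[0,0,0.1],[0,0,0]],
    [[0,0,0.1],[0,0,0]],
  ],
)

```text
time_s: 5.78
tcp_pos: [0.5114, -0.1427, 0.0975]
eef_rot: [180.0, 0.0, -7.0]
contact_force: [-0.2, -1.0, -0.6]
gripper_width: 0.0002
gripper_force: 0.0
```

move_arm(
  targets=[
    [[0,0,0.1],[0,0,0]],
    [[0,0,0.1],[0,0,0]],
  ],
)

```text
time_s: 6.02
tcp_pos: [0.5114, -0.1427, 0.0965]
eef_rot: [180.0, 0.0, -7.0]
contact_force: [-0.2, 0.3, 0.2]
gripper_width: 0.0005
gripper_force: 0.0
```

```bash
python3 - <<'E'
from h import *
c=viewer.capture("side");s=r.get_state()
print(np.round(s["joint_torque"],2),np.round(s["moment"],2),np.round(s["joints"],2))
a=cv2.imread("pics/side0.png")[222:287,317:377];b=c["image"][222:287,317:377]
im=np.hstack([a,b]);im=cv2.convertScaleAbs(im,alpha=1.5)
cv2.imwrite("pics/cmp.png",cv2.resize(im,None,fx=6.5,fy=6.5,interpolation=cv2.INTER_CUBIC))
E
```

```text
[  0.   -42.65  24.36   5.71   0.09   0.  ] [ 0.   -0.02 -0.01] [  5.58  12.84 -25.93   0.   -51.25  77.38]
```

View pics/cmp.png

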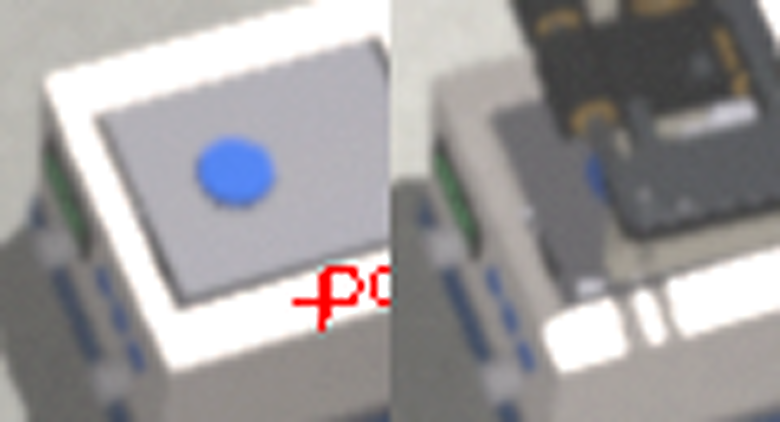

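The hatch edge and pad have not moved from the first picture, so the tips are not touching yet and really sit higher than reported. I continue down in millimetres, watching the force.

move_arm(
  targets=[
    [[0,0,0.1],[0,0,0]],
    [[0,0,0.2],[0,0,0]],
    [[0,0,0.2],[0,0,0]],
  ],
)

```text
time_s: 6.45
tcp_pos: [0.5114, -0.1427, 0.0945]
eef_rot: [180.0, 0.0, -7.0]
contact_force: [0.3, 0.8, -0.6]
gripper_width: 0.0003
gripper_force: 0.0
```

move_arm(
  targets=[
    [[0,0,0.1],[0,0,0]],
    [[0,0,0.2],[0,0,0]],
    [[0,0,0.2],[0,0,0]],
  ],
)

```text
time_s: 6.82
tcp_pos: [0.5114, -0.1427, 0.0925]
eef_rot: [180.0, 0.0, -7.0]
contact_force: [0.5, -0.3, -0.6]
gripper_width: 0.0001
gripper_force: 0.0
```

move_arm(
  targets=[
    [[0,0,-4],[0,0,0]],
    [[0,0,-10],[0,0,0]],
    [[0,0,-15],[0,0,0]],
    [[0,0,-15],[0,0,0]],
  ],
)

```text
time_s: 7.32
tcp_pos: [0.5139, -0.1429, 0.2473]
eef_rot: [-180.0, -0.5, -7.0]
contact_force: [0.3, 0.1, -2.3]
gripper_width: 0.0003
gripper_force: 0.0
```

```bash
cat >> h.py <<'E'
def proj(c,P):
    T=np.array(c["camera_from_world"]);q=(T[:3,:3]@np.array(P).T).T+T[:3,3];q=q*[1,-1,-1]
    return cv2.projectPoints(q,np.zeros(3),np.zeros(3),np.array(c["intrinsics"]),np.array(c["D"],float))[0][:,0]
E
python3 - <<'E'
from h import *
s=r.get_state();t=np.array(s["tcp_pos"]);print(t,s["gripper_width"],r.grip_point_offset)
out=[]
for n in("side","top"):
    c=viewer.capture(n);x,y=proj(c,[t])[0];print(n,x,y)
    x,y=int(x),int(y);im=cv2.resize(c["image"][y-60:y+60,x-50:x+50],None,fx=4,fy=4,interpolation=2)
    im=cv2.convertScaleAbs(im,alpha=1.6)
    for k in range(-3,4):
        u=proj(c,[t+[0,0,.02*k]])[0];cv2.circle(im,(int((u[0]-x+50)*4),int((u[1]-y+60)*4)),3,(0,0,255) if k==0 else (0,255,0),-1)
    out.append(im)
cv2.imwrite("pics/lift.png",np.hstack(out))
E
```

```text
[ 0.5138577  -0.14292643  0.2472757 ] 0.00027428082601039513 -0.0188
side 358.87301854323835 209.86287236798336
top 385.21275842680785 181.8974479934928
```

View pics/lift.png

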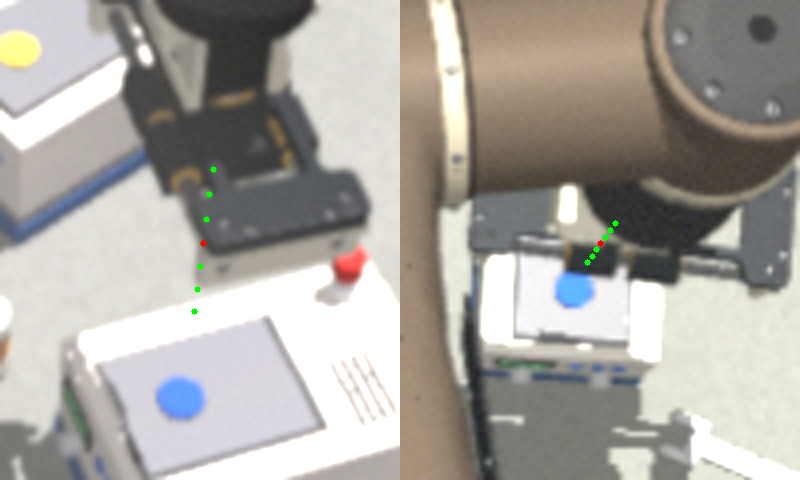

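```bash
python3 - <<'E'
from h import *
from scipy.spatial.transform import Rotation as Q
R=Q.from_euler("xyz",[180,0,-18.5],degrees=True).as_matrix();t=np.array([.214,.64,.2055])
out=[]
for n in("side","top"):
    c=viewer.capture(n);im=cv2.imread(f"pics/{n}0.png");x,y=proj(c,[t])[0];x,y=int(x),int(y);x0,y0=max(x-50,0),max(y-50,0)
    im=cv2.convertScaleAbs(cv2.resize(im[y0:y0+100,x0:x0+100],None,fx=4,fy=4,interpolation=2),alpha=1.6)
    print(n,x,y)
    for yy,col in((0,(0,0,255)),(.044,(0,255,0)),(-.044,(0,255,0)),(.065,(255,255,0)),(-.065,(255,255,0))):
        for z in(0,-.02,-.04):
            u=(proj(c,[t+R@np.array([0,yy,z])])[0]-[x0,y0])*4;cv2.circle(im,tuple(map(int,u)),3 if z==0 else 1,col,-1)
    out.append(im)
cv2.imwrite("pics/open.png",np.hstack(out))
E
```

```text
side 148 53
top 90 295
```

View pics/open.png

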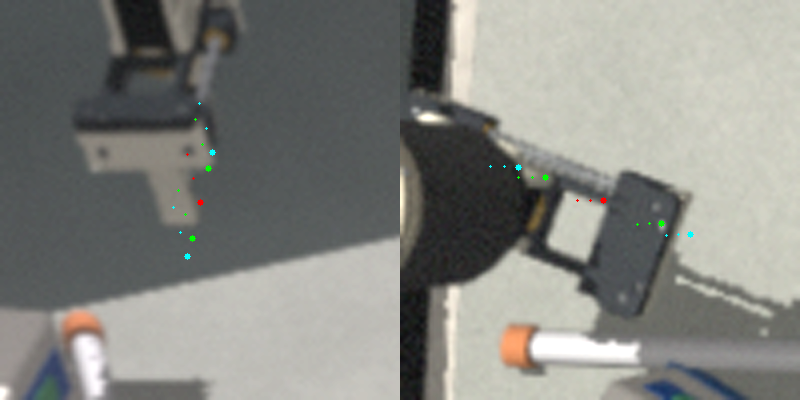

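The wide plates are fixed body ends, and lateral agreement is good. In the start picture the visible fingertip sits about 20 mm higher than the reported TCP, so contact should come near a reported z of 0.086. I go back down and feel for it.

move_arm(
  targets=[
    [[0,0,6],[0,0,0]],
    [[0,0,11],[0,0,0]],
    [[0,0,14],[0,0,0]],
    [[0,0,14.8],[0,0,0]],
    [[0,0,15],[0,0,0]],
  ],
)

```text
time_s: 8.15
tcp_pos: [0.5115, -0.1428, 0.0924]
eef_rot: [180.0, 0.1, -7.0]
contact_force: [0.5, 0.0, 0.0]
gripper_width: 0.0004
gripper_force: 0.0
```

move_arm(
  targets=[
    [[0,0,0.1],[0,0,0]],
    [[0,0,0.2],[0,0,0]],
    [[0,0,0.3],[0,0,0]],
  ],
)

```text
time_s: 8.52
tcp_pos: [0.5118, -0.1427, 0.0903]
eef_rot: [-180.0, -0.1, -7.0]
contact_force: [0.2, 0.4, -0.9]
gripper_width: 0.0004
gripper_force: 0.0
```

move_arm(
  targets=[
    [[0,0,0.1],[0,0,0]],
    [[0,0,0.2],[0,0,0]],
  ],
)

```text
time_s: 8.78
tcp_pos: [0.5115, -0.1427, 0.0877]
eef_rot: [-180.0, -0.0, -7.0]
contact_force: [-0.3, -0.3, -0.3]
gripper_width: -0.0001
gripper_force: 0.0
```

move_arm(
  targets=[
    [[0,0,0.1],[0,0,0]],
    [[0,0,0.2],[0,0,0]],
    [[0,0,0.2],[0,0,0]],
  ],
)

```text
time_s: 9.15
tcp_pos: [0.5114, -0.1427, 0.0858]
eef_rot: [180.0, 0.0, -7.0]
contact_force: [-2.0, 1.0, 3.6]
gripper_width: 0.0005
gripper_force: 2.0
```

move_arm(
  targets=[
    [[0,0,0.1],[0,0,0]],
    [[0,0,0.2],[0,0,0]],
    [[0,0,0.2],[0,0,0]],
  ],
)

```text
time_s: 9.52
tcp_pos: [0.5113, -0.1427, 0.0835]
eef_rot: [180.0, 0.0, -7.0]
contact_force: [-1.7, 0.6, 3.5]
gripper_width: 0.0005
gripper_force: 2.1
```

Contact came near z 0.087, so the stop should be near 0.078.

move_arm(
  targets=[
    [[0,0,0.1],[0,0,0]],
    [[0,0,0.2],[0,0,0]],
    [[0,0,0.3],[0,0,0]],
    [[0,0,0.3],[0,0,0]],
  ],
)

```text
time_s: 10.02
tcp_pos: [0.5113, -0.1427, 0.0805]
eef_rot: [180.0, 0.0, -7.0]
contact_force: [-2.2, 0.2, 4.3]
gripper_width: 0.0006
gripper_force: 2.2
```

move_arm(
  targets=[
    [[0,0,0.1],[0,0,0]],
    [[0,0,0.2],[0,0,0]],
    [[0,0,0.2],[0,0,0]],
  ],
)

```text
time_s: 10.4
tcp_pos: [0.5113, -0.1427, 0.0785]
eef_rot: [180.0, 0.0, -7.0]
contact_force: [-2.8, 0.9, 4.5]
gripper_width: 0.0002
gripper_force: 2.3
```

move_arm(
  targets=[
    [[0,0,0.1],[0,0,0]],
    [[0,0,0.1],[0,0,0]],
  ],
)

```text
time_s: 10.65
tcp_pos: [0.5114, -0.1427, 0.0778]
eef_rot: [180.0, 0.0, -7.0]
contact_force: [-4.2, 1.1, 7.4]
gripper_width: 0.0003
gripper_force: 3.8
```

The force jumps while the tip lags, so that is the stop. I withdraw up and then forward.

move_arm(
  targets=[
    [[0,0,-5],[0,0,0]],
    [[0,0,-11],[0,0,0]],
    [[-2,0,-17],[0,0,0]],
    [[-5,0,-22],[0,0,0]],
    [[-6,0,-24],[0,0,0]],
  ],
)

```text
time_s: 11.28
tcp_pos: [0.4523, -0.1353, 0.3212]
eef_rot: [-179.9, -0.4, -7.0]
contact_force: [-0.6, 0.9, -0.2]
gripper_width: 0.0004
gripper_force: 0.0
```

move_arm(
  targets=[
    [[0,-6,0],[0,0,0]],
    [[0,-12,0],[0,0,0]],
    [[0,-18,0],[0,0,0]],
    [[0,-22,0],[0,0,0]],
    [[0,-22,0],[0,0,0]],
  ],
)

```text
time_s: 11.9
tcp_pos: [0.4793, 0.0857, 0.3169]
eef_rot: [-180.0, 0.0, -6.8]
contact_force: [-1.1, -0.6, -0.0]
gripper_width: 0.0006
gripper_force: 0.0
```

```bash
python3 - <<'E'
from h import *
c=viewer.capture("side");a=c["image"][100:380,260:440];s=r.get_state();print(s["time_s"],s["tcp_pos"])
for i in range(44):c=viewer.capture("side")
t=viewer.capture("top")["image"]
print(r.get_state()["time_s"],np.round(r.get_state()["contact_force"],1))
cv2.imwrite("pics/end.png",cv2.resize(np.hstack([a,c["image"][100:380,260:440]]),None,fx=2,fy=2))
for n in("jar","vial","solvent","wrench"):print(n,[np.round(q["location"]) for q in pinpoint(n,"side")[:1]])
E
```

```text
11.95 [0.47909213 0.08441698 0.31706341]
14.2 [-0.5  0.2  0. ]
jar [array([239., 302.])]
vial [array([220., 393.])]
solvent [array([134., 303.])]
wrench []
```

View pics/end.png

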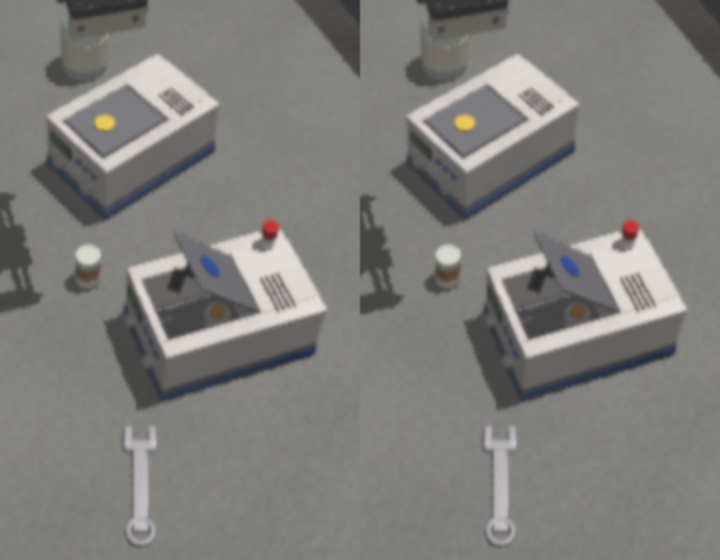

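The blue-pad hatch (pad at about (210,265) in the left crop) stands open in both frames, 2.25 s apart. The yellow hatch is shut, and the jar, vial, bottle and wrench have not moved. I hand the job in.

```bash
python3 -c "
from h import *
print(r.close_job())"
```

```text
the job is handed in; nothing more can be done
None
```

The blue-pad hatch was pressed once to its stop and stayed open by itself for over two seconds of watching; the yellow-pad hatch is shut, the loose things look undisturbed, and the job was handed in at about 14 s.

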